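# Fill the gap in a dry-block heater and shut its cover

### The arm

A 7-joint arm with a two-finger parallel gripper is mounted at the origin on a cart in front of the work surface, level with it; the furniture and walls round the work are solid. World frame = base frame: x ahead of the robot, y to its left, z up, the work surface at z = 0. Lengths are in m, angles in rad, forces in N, time in s.
With the tool pointing down it reaches from about 0.35 to 0.9 m from the base axis. Payload 7.2 kg.
Tool frame: the origin (TCP) lies on the mounting face of the last link; the fingertips stand 173 mm ahead of it and the grasp point (between the pads) lies r.pinch_z ahead of it (r.pinch_z is the distance from the TCP to the grasp point, in m); x points along the fingers, z is the direction in which the jaws open and shut, and the axes are right-handed (so a half turn about x gives the same grasp; the last joint's range is limited). The gripper opens to 85 mm and grips with 20 to 120 N. Pads are 22 mm wide; open, the fingers measure 114 mm over their backs; the gripper's body (76 mm by 85 mm) begins 54 mm behind the grasp point. The pads swing forward as they close: fully open they stand 13 mm farther back than shut.
Start: joints at [1.051, 0.411, -0.013, 1.596, 0.006, 1.134, -0.082], TCP at [0.273, -0.562, 0.405] pointing down, gripper open.
Joint ranges: [-2.95, 2.95], [-0.29, 1.99], [-1.47, 1.44], [0.14, 2.54], [-1.03, 4.17], [0.13, 1.85], [-2.86, 2.86]. Speed limits (rad/s): [2.39, 2.39, 3.01, 3.01, 3.14, 3.14, 3.14].

### API

Orientations are given as a unit quaternion [x, y, z, w].
In Python, from workcell import r gives the robot as it stands.
- The arm moves only by the tool jog_arm, never from a script. Its argument "plan" is a list of rows, each a list of 7 numbers: the shift along the tool's x, y, z as a fraction of full scale, then the turn, a rotation vector about the tool's x, y, z as a fraction of full scale, then the opening, from -1 (shut) to 1 (fully open). In form: [[dx, dy, dz, wx, wy, wz, hand], ...]. A call has 1 to 20 rows; each row shifts and turns the pose as measured when the row begins, along the tool's axes as they then stand; what a row does not reach is not made up. Full scale, the value 1, is 0.8 m for a shift and 1.5 rad for a turn. A row lasts 1/8 s, in which the tool goes at most 62.5 mm and 10.7 degrees, less where a joint would pass 70% of its speed; a pose out of reach is approached as far as the arm can. A call with a number of a shift or a turn outside -1 to 1 is refused whole. A call with a gripper value outside its range is refused whole. The fingers move at their own pace and stop on an object; "newtons" is the grip in N (left out, the last holds). Time passes only in rows, so rows that do not move let the fingers close. It gives the time, the measured TCP pose, the force and the opening at its end, in the units of the state.
- r.sense(): the state, without advancing time (a new reading comes with each control period).
- r.get_image(name): name is "scene" or "top"; returns a dict with "img" (400x640x3 uint8, red, green, blue), "depth" (400x640 float32, m along the optical axis (not along the pixel's ray), 0 where there is no reading), "camera_matrix" (3x3 intrinsics, pixels), "world_to_cam" (4x4, takes a point from world to camera coordinates). Camera axes: x right, y down, z forward; pixel columns grow to the right and rows downward; lengths in m; the calibration is good to about 2 mm. A picture is of the moment at which its call begins.
- r.finish_job(): hands the job in, once; it reports no verdict.
The state is a dict: "time": time; "joint_positions": joint angles; "joint_vel": joint speeds; "effort": joint torques, N m; "position": TCP position; "tcp_rot": TCP orientation; "force": force on the tool from outside, world axes, zero at the start; "ft_torque": the same for the moment, N m; "width": opening from 0.0 (shut) to 1.0 (fully open).
Only numpy, scipy, OpenCV 4.12 (cv2) and the standard library are available. Lean on these libraries where they do the work, as an engineer would, in place of code of your own. Each camera call takes 0.05 s, during which the arm holds its last target.

### The job

The dry-block heater on the bench has a tube block at the back of its well and an empty gap in front of it. From the crowded tray take the one plain filler block that fills this gap (neither too thick to go in nor so thin that it leaves an air gap), set it down fully home beside the tube block, then close the heater's clear cover gently, without slamming it. The other two filler blocks stay, or go back, in the tray, and the beaker and the timer must not be shoved about or knocked over.

Things in the scene. Friction and masses are not known exactly. Their poses are not given: they have to be found in the camera images.
- heater: White dry-block heater, fixed, 191 mm deep (x) by 150 mm wide (y). Origin on the bench under it, 85 mm ahead of its rear face; x points from the sloping control panel (robot's side) to the cover's hinge at the back, z up. Flat deck 72 mm above the bench; in it a rectangular well, floor at 40 mm, from x = -18 to +58 mm, y = -32 to +32 mm.
- gap_floor (a point): Centre of the floor of the empty gap in the well: x = -4 mm from the heater's origin, 40 mm above the bench; axes as the heater's. The gap is 28 mm (x) by 63.5 mm (y), 32 mm deep below the deck. A seated filler stands 23 mm proud of the deck, so it can be held over its two ends with the fingertips above the deck; it is then 95 mm high from the bench.
- tube_block_top (a point): Middle of the top of the fixed aluminium tube block (48 mm in x, 60 mm in y, 55 mm high) that fills the back of the heater's well from x = +10 to +58 mm, 95 mm above the bench. It has four tube holes, three with vials that rise to 110 mm.
- cover (a joint): Clear cover of the heater, hinged along the heater's y at x = +78 mm, 72.5 mm above the bench. 0 = closed; 1.6 to 1.85 rad at the start (standing open, leaning away from the robot). It stays where it is left (friction 0.13 N m) and is closed by pushing its outer face towards the robot, then down all the way. Open-bottomed box 114 mm from hinge to front, 104 wide, 44 high.
- cover_edge (a point): Middle of the front edge of the cover's outer (top) face: 114 mm from the hinge along the cover and 44 mm above the hinge when closed. A grey grip strip 60 mm long stands 9 mm out of the front wall 32 mm below it.
- tray: Cream tray with ribbed floor, fixed, 208 mm (its x) by 338 mm (its y), long side pointing away from the robot; origin on the bench under its middle. Inner floor 7 mm above the bench, inside 188 x 320 mm, rim at 27 mm. Besides the fillers it holds small loose things that lie flat (under 30 mm above the bench) and, near one far corner, a standing vial, 56 mm.
- filler_a_mid (a point): Plain bare aluminium filler block 20 mm thick (its x), 60 mm long (its y), 55 mm high (z), about 178 g; foot edges bevelled. This point is its centre. It stands upright on the tray's floor, length across the tray within 0.3 rad. The three fillers differ only in thickness (20, 26, 32 mm) and stand in any order about 80 mm apart along the tray.
- filler_b_mid (a point): Plain bare aluminium filler block 26 mm thick (its x), 60 mm long (its y), 55 mm high (z), about 232 g; foot edges bevelled. This point is its centre. It stands upright on the tray's floor, length across the tray within 0.3 rad. The three fillers differ only in thickness (20, 26, 32 mm) and stand in any order about 80 mm apart along the tray.
- filler_c_mid (a point): Plain bare aluminium filler block 32 mm thick (its x), 60 mm long (its y), 55 mm high (z), about 285 g; foot edges bevelled. This point is its centre. It stands upright on the tray's floor, length across the tray within 0.3 rad. The three fillers differ only in thickness (20, 26, 32 mm) and stand in any order about 80 mm apart along the tray.
- beaker: Bystander: empty glass beaker, 54 mm across, 71 mm high, on the bench to the right of the heater. Origin under its middle.
- timer_clock: Bystander: small upright cream timer, 40 x 64 x 64 mm, on the bench behind the heater. Origin under its middle.
Things that resemble listed ones, but are neither listed nor needed, are in the scene too. What is shaped like the part that bears filler_b_mid but orange is not meant. What is shaped like the part that bears filler_c_mid but orange is not meant.

How it is judged:
By the outcome, as a careful person would: the job done as asked, in the order asked, and still so for the second after the job is handed in, with the robot touching nothing.
It also fails if it takes over 67 s, if anything falls off the work surface, if the arm or the gripper's body presses on something with over 40 N, if the wrist force passes 120 N, or if a joint passes its speed limit or range.

## Working session

There is one attempt and no reset: what is moved stays moved. The work goes in short steps, Python scripts to look and compute and a tool call to move; the robot and the scene stay as the last step left them, time stands still between calls to the robot, and variables do not carry over. Pictures are saved under pics/ and viewed, and the job is handed in when it is done.

Besides the shell and the picture viewer there is one more tool, called after ">>>" as name(argument=value, ...) on one line, values as JSON. jog_arm: Moves the arm, as the interface text tells. Its arguments: {"type":"object","properties":{"plan":{"type":"array","items":{"type":"array","items":{"type":"number"}}},"newtons":{"type":"number"}},"required":["plan"]}

```bash
ls; mkdir -p pics; python3 - <<'E'
from workcell import r
import cv2,numpy as np
print(r.sense(), r.pinch_z)
for n in("scene","top"):
    d=r.get_image(n); np.savez(f"{n}0.npz",**d)
    cv2.imwrite(f"pics/{n}0.png",d["img"][:,:,::-1]); print(n,d["camera_matrix"].tolist(),d["world_to_cam"].round(4).tolist())
E
```

```text
pics
{'time': 0.0, 'joint_positions': array([ 1.05080464,  0.41189786, -0.01269986,  1.59703955,  0.00559015,
        1.1343107 , -0.08218379]), 'joint_vel': array([ 3.00802677e-04,  1.22406983e-03,  9.93086849e-05,  2.21808516e-04,
       -1.32095339e-03,  4.11968966e-05,  2.62978944e-04]), 'effort': array([-1.58733127e-05, -6.00618839e+01,  6.82008583e-01, -2.99409199e+01,
        1.38878802e-02,  1.06332605e-02,  3.89774289e-05]), 'position': array([ 0.27274266, -0.56210797,  0.40385602]), 'tcp_rot': array([ 0.37556941,  0.59979638, -0.37502937,  0.59878618]), 'force': array([ 0.71509336, -0.02840584, -0.80023585]), 'ft_torque': array([ 0.00014024, -0.01549603,  0.02780889]), 'width': 1.0051145077121657} 0.1547
scene [[479.5152818366216, 0.0, 317.6934216905902], [0.0, 479.5152818366216, 196.33608525992452], [0.0, 0.0, 1.0]] [[0.9451, 0.3262, 0.0209, -0.5666], [0.2204, -0.5886, -0.7778, -0.0031], [-0.2414, 0.7397, -0.6282, 1.2848], [0.0, 0.0, 0.0, 1.0]]
top [[510.52304041923674, 0.0, 323.84474862642946], [0.0, 510.52304041923674, 198.57028923227864], [0.0, 0.0, 1.0]] [[-0.01, -0.9999, 0.0127, 0.0669], [-0.9897, 0.008, -0.1428, 0.6037], [0.1427, -0.014, -0.9897, 1.256], [0.0, 0.0, 0.0, 1.0]]
```

View pics/scene0.png

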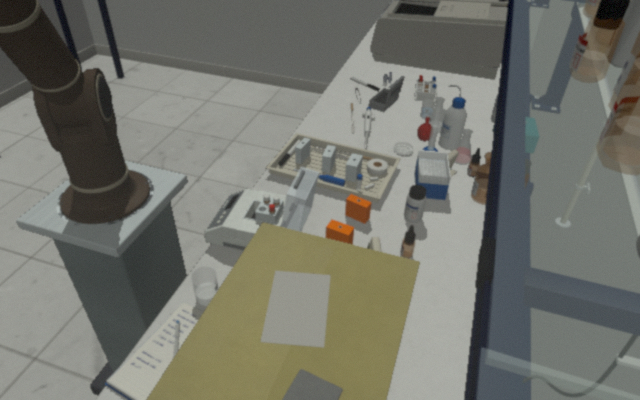

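View pics/top0.png

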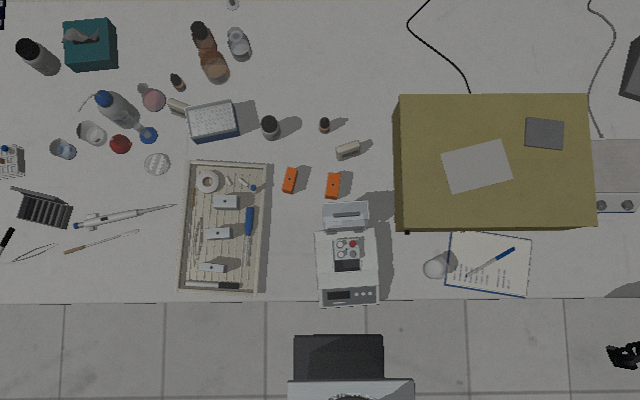

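```bash
cat > h.py <<'E'
import numpy as np,cv2
def load(n): 
    d=np.load(n); return {k:d[k] for k in d.files}
def P(d,u,v,z=None):
    K=d["camera_matrix"];T=np.linalg.inv(d["world_to_cam"])
    u=np.atleast_1d(u).astype(float);v=np.atleast_1d(v).astype(float)
    ray=np.stack([(u-K[0,2])/K[0,0],(v-K[1,2])/K[1,1],np.ones_like(u)],-1)
    if z is None:
        dep=d["depth"][v.round().astype(int),u.round().astype(int)][:,None]; return (ray*dep)@T[:3,:3].T+T[:3,3]
    w=ray@T[:3,:3].T; s=(z-T[2,3])/w[:,2]; return T[:3,3]+w*s[:,None]
def cloud(d):
    h,w=d["depth"].shape; vv,uu=np.mgrid[:h,:w]
    c=P(d,uu.ravel(),vv.ravel()).reshape(h,w,3); c[d["depth"]==0]=np.nan; return c
def proj(d,p):
    p=np.atleast_2d(p);W=d["world_to_cam"];c=p@W[:3,:3].T+W[:3,3];K=d["camera_matrix"]; q=c@K.T; return q[:,:2]/q[:,2:]
E
python3 - <<'E'
from h import *
d=load("top0.npz")
c=cloud(d)
for (u,v) in [(600,20),(450,110),(580,220),(120,250),(345,348),(329,184),(347,210),(435,265),(347,150),(289,178),(334,184),(300,225),(350,240)]: print(u,v,c[v,u].round(3))
i=d["img"][:,:,::-1]
cv2.imwrite("pics/tray.png",cv2.resize(i[155:300,172:275],None,fx=4,fy=4,interpolation=cv2.INTER_CUBIC))
cv2.imwrite("pics/heat.png",cv2.resize(i[190:312,305:465],None,fx=4.7,fy=4.7,interpolation=cv2.INTER_CUBIC))
s=load("scene0.npz")["img"][:,:,::-1]
cv2.imwrite("pics/sc.png",cv2.resize(s[120:265,200:400],None,fx=4,fy=4,interpolation=cv2.INTER_CUBIC))
E
```

```text
600 20 [ 1.107 -0.714  0.002]
450 110 [ 0.796 -0.237  0.167]
580 220 [ 0.532 -0.524  0.17 ]
120 250 [0.481 0.587 0.001]
345 348 [ 0.121 -0.028 -0.757]
329 184 [0.64  0.048 0.055]
347 210 [0.558 0.011 0.183]
435 265 [ 0.434 -0.219  0.025]
347 150 [0.726 0.002 0.062]
289 178 [0.656 0.149 0.057]
334 184 [0.64  0.035 0.053]
300 225 [0.541 0.124 0.   ]
350 240 [ 0.495 -0.     0.091]
```

View pics/tray.png

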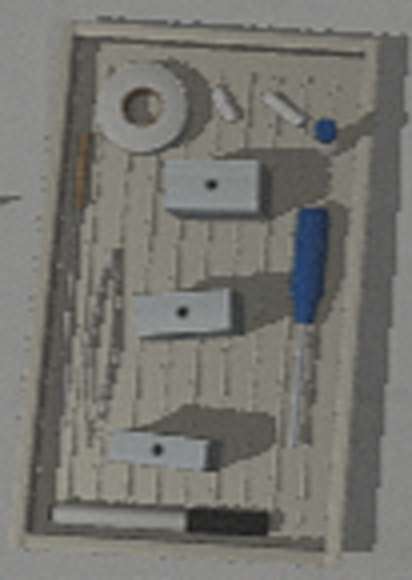

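View pics/heat.png

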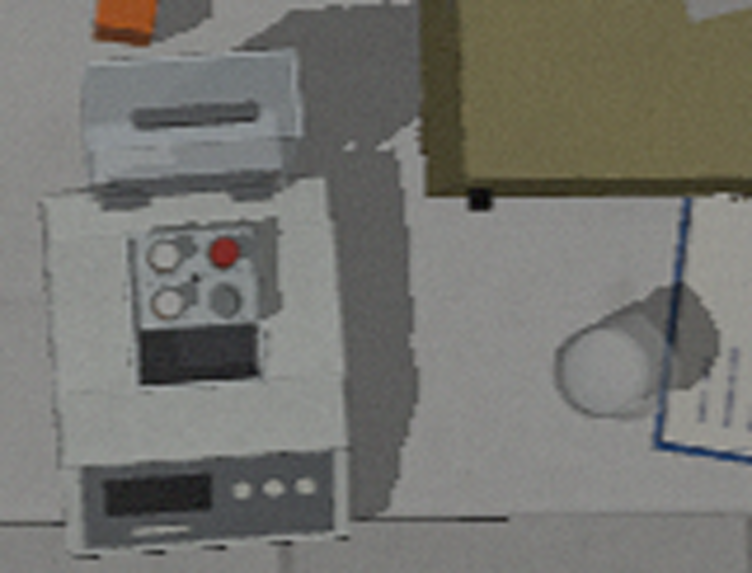

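View pics/sc.png

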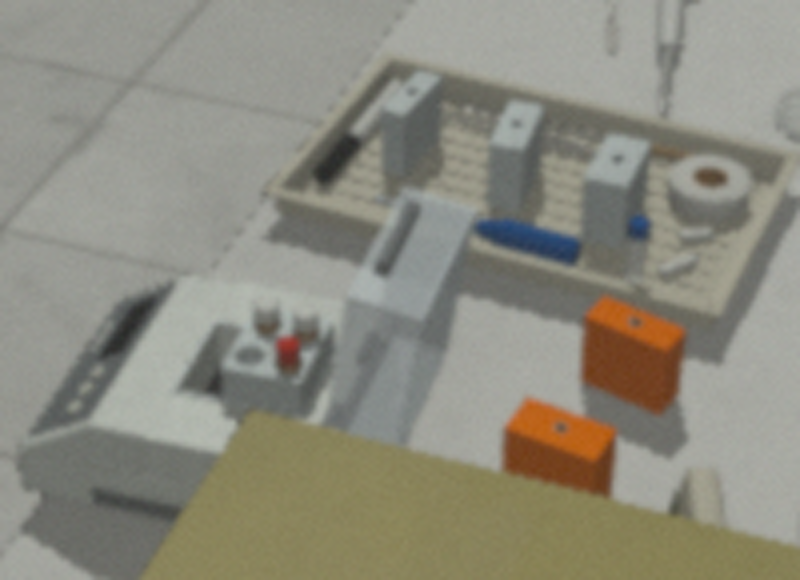

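```bash
python3 - <<'E'
from h import *
d=load("top0.npz");c=cloud(d)
T=np.linalg.inv(d["world_to_cam"]);print("cam",T[:3,3].round(3))
def rect(m,name):
    n,l,s,_=cv2.connectedComponentsWithStats(m.astype(np.uint8),connectivity=4)
    for i in range(1,n):
        if s[i,4]<25: continue
        p=c[l==i]; (cx,cy),(a,b),ang=cv2.minAreaRect((p[:,:2]*1000).astype(np.float32))
        print(name,s[i].tolist(),"ctr",round(cx,1),round(cy,1),"size",round(a,1),round(b,1),"ang",round(ang,1),"z",np.median(p[:,2]).round(4), "mean",(p[:,:2].mean(0)*1000).round(1),"area mm2",round(s[i,4]*((T[2,3]-.062)/.99/510.5*1000)**2))
reg=np.zeros(c.shape[:2],bool); reg[155:300,172:275]=1
z=c[...,2]
rect(reg&(z>.054)&(z<.072),"filler")
rect(reg&(z>.018)&(z<.035),"rim")
reg[:]=0; reg[190:310,305:390]=1
rect(reg&(z>.066)&(z<.079),"deck")
rect(reg&(z>.087)&(z<.103),"tube")
rect(reg&(z>.12),"cover")
rect(reg&(z>.02)&(z<.05),"well")
reg[:]=0; reg[120:200,280:380]=1
rect(reg&(z>.045),"timer/orange")
reg[:]=0; reg[240:290,410:465]=1
rect(reg&(z>.03),"beaker")
E
```

```text
cam [0.419 0.08  1.328]
filler [250, 185, 6, 6, 29] ctr 631.7 240.0 size 13.1 12.2 ang 45.1 z 0.0633 mean [631.4 240.1] area mm2 182
filler [212, 195, 26, 13, 313] ctr 597.8 310.4 size 60.3 31.4 ang 88.7 z 0.062 mean [597.4 310. ] area mm2 1965
filler [205, 227, 25, 12, 263] ctr 518.7 327.8 size 26.1 61.5 ang 3.1 z 0.062 mean [518.7 327.1] area mm2 1651
filler [199, 262, 25, 11, 204] ctr 434.5 340.5 size 60.4 19.8 ang 82.9 z 0.0623 mean [434.4 340. ] area mm2 1281
rim [174, 160, 93, 137, 1698] ctr 537.1 325.3 size 209.8 339.0 ang 85.9 z 0.027 mean [535.4 331.4] area mm2 10661
rim [196, 170, 23, 24, 357] ctr 654.3 362.4 size 57.3 58.0 ang 70.3 z 0.026 mean [653.8 362.7] area mm2 2241
rim [244, 207, 10, 33, 231] ctr 545.9 255.6 size 21.5 82.7 ang 85.8 z 0.0263 mean [551.7 254.7] area mm2 1450
rim [244, 242, 4, 23, 41] ctr 469.3 261.9 size 5.0 55.7 ang 85.1 z 0.0212 mean [469.8 261.6] area mm2 257
rim [187, 281, 52, 8, 221] ctr 392.1 343.9 size 128.8 14.9 ang 85.2 z 0.0209 mean [391.2 340.3] area mm2 1388
deck [314, 219, 65, 74, 3143] ctr 458.8 9.4 size 174.8 149.8 ang 3.4 z 0.0723 mean
[... 358 characters left out ...]
well [319, 298, 60, 11, 336] ctr 344.1 2.9 size 19.3 147.4 ang 3.4 z 0.045 mean [342.1   4. ] area mm2 2110
timer/orange [319, 120, 11, 10, 90] ctr 794.6 59.8 size 26.4 20.4 ang 84.9 z 0.0655 mean [794.  60.] area mm2 565
timer/orange [335, 140, 25, 16, 251] ctr 732.5 -0.8 size 26.5 63.8 ang 19.3 z 0.0615 mean [7.321e+02 2.000e-01] area mm2 1576
timer/orange [281, 167, 16, 25, 253] ctr 654.4 150.1 size 25.9 60.6 ang 75.2 z 0.0553 mean [653.6 149.8] area mm2 1588
timer/orange [325, 172, 15, 26, 298] ctr 639.4 40.2 size 31.7 60.6 ang 81.4 z 0.0551 mean [638.7  40.4] area mm2 1871
beaker [424, 257, 25, 23, 224] ctr 425.0 -214.7 size 53.3 52.8 ang 25.6 z 0.0622 mean [ 426.2 -218.3] area mm2 1406
```

Candidates: silver blocks near (212,267) 20 mm, middle (218,233) 26 mm, far (232,201) 31.4 mm, plus orange decoys (289,178) and (334,184). I choose the middle silver one. It measures 26.1×61.5 mm, and the crop shows it plain silver.

```bash
cat > st.py <<'E'
from workcell import r
import numpy as np,sys
from scipy.spatial.transform import Rotation as R
def goal(p,yaw_deg,sgn=None,pitch=0):
    """p: TCP target; jaw axis at world angle yaw_deg (mod 180)"""
    s=r.sense(); Rt=R.from_quat(s["tcp_rot"]); M=Rt.as_matrix()
    print("t",round(s["time"],2),"pos",s["position"].round(4),"w",round(s["width"],3),"F",s["force"].round(1),"q",s["joint_positions"].round(2))
    print("axes x",M[:,0].round(3),"y",M[:,1].round(3),"z",M[:,2].round(3))
    best=None
    for a in ((yaw_deg,yaw_deg+180) if sgn is None else (yaw_deg+180*sgn,)):
        t=np.radians(a); z=np.array([np.cos(t),np.sin(t),0]); x=np.array([0,0,-1.]); y=np.cross(z,x)
        G=np.stack([x,y,z],1); rv=(M.T@G); rv=R.from_matrix(rv).as_rotvec()
        print("  turn to",a,"rotvec frac",(rv/1.5).round(3))
        d=np.array(p)-s["position"]
        print("   shift frac cur axes",(M.T@d/.8).round(4)," after turn axes",(G.T@d/.8).round(4))
E
python3 - <<'E'
from st import *
goal([.5187,.3275,.36],93.1)
E
```

```text
t 0.1 pos [ 0.2727 -0.5621  0.4039] w 0.998 F [ 0.1 -0.7 -0.5] q [ 1.05  0.41 -0.01  1.6   0.01  1.13 -0.08]
axes x [-0.001  0.001 -1.   ] y [ 0.9    0.437 -0.   ] z [ 0.437 -0.9   -0.001]
  turn to 93.1 rotvec frac [-1.829e+00 -0.000e+00 -1.000e-03]
   shift frac cur axes [ 0.0561  0.7621 -0.8661]  after turn axes [ 0.0549 -0.3671  1.0938]
  turn to 273.1 rotvec frac [ 0.265 -0.001  0.   ]
   shift frac cur axes [ 0.0561  0.7621 -0.8661]  after turn axes [ 0.0549  0.3671 -1.0938]
```

>>> jog_arm(plan=[[0,0.024,-0.027,0,0,0,1],[0,0.048,-0.054,0,0,0,1],[0,0.048,-0.054,0,0,0,1],[0,0.048,-0.054,0,0,0,1],[0,0.048,-0.054,0,0,0,1],[0,0.048,-0.054,0,0,0,1],[0,0.048,-0.054,0,0,0,1],[0,0.048,-0.054,0,0,0,1],[0,0.048,-0.054,0,0,0,1],[0,0.048,-0.054,0,0,0,1],[0,0.048,-0.054,0,0,0,1],[0,0.048,-0.054,0,0,0,1],[0,0.048,-0.054,0,0,0,1],[0,0.048,-0.054,0,0,0,1],[0,0.048,-0.054,0,0,0,1],[0,0.048,-0.054,0,0,0,1],[0,0,0,0.09,0,0,1],[0,0,0,0.09,0,0,1],[0,0,0,0.09,0,0,1],[0,0,0,0,0,0,1]])

```text
time: 2.6
position: [0.5218, 0.3276, 0.3971]
tcp_rot: [0.49, 0.51, -0.494, 0.506]
force: [0.3, 0.3, -1.2]
width: 1.004
```

```bash
python3 - <<'E'
from st import *
goal([.5187,.3275,.36],93.1,1)
E
```

```text
t 2.6 pos [0.5218 0.3276 0.3971] w 1.004 F [ 0.3  0.3 -1.2] q [-0.28  0.45 -0.49  1.6   0.22  1.15 -2.36]
axes x [-0.009  0.    -1.   ] y [ 0.999  0.032 -0.009] z [ 0.032 -0.999 -0.   ]
  turn to 273.1 rotvec frac [-0.015 -0.     0.006]
   shift frac cur axes [ 0.0464 -0.0034 -0.    ]  after turn axes [ 0.0463 -0.0038 -0.0001]
```

>>> jog_arm(plan=[[0,-0.004,0,-0.015,0,0.006,1],[0.04,0,0,0,0,0,1],[0.06,0,0,0,0,0,1],[0.05,0,0,0,0,0,1],[0,0,0,0,0,0,1]])

```text
time: 3.22
position: [0.5183, 0.327, 0.2754]
tcp_rot: [0.483, 0.517, -0.48, 0.518]
force: [-0.1, -0.3, 0.7]
width: 1.001
```

```bash
python3 - <<'E'
from st import *
import cv2
goal([.5187,.3275,.213],93.1,1)
d=r.get_image("scene"); np.savez("s1.npz",**d)
cv2.imwrite("pics/s1.png",cv2.resize(d["img"][80:240,220:420,::-1],None,fx=4,fy=3.75,interpolation=cv2.INTER_CUBIC))
d=r.get_image("top"); np.savez("t1.npz",**d)
cv2.imwrite("pics/t1.png",cv2.resize(d["img"][150:310,160:360,::-1],None,fx=4,fy=3.75,interpolation=cv2.INTER_CUBIC))
E
```

```text
t 3.23 pos [0.5183 0.327  0.2754] w 1.001 F [-0.1 -0.3  0.7] q [-0.31  0.57 -0.46  1.73  0.31  0.91 -2.4 ]
axes x [ 0.004  0.002 -1.   ] y [0.997 0.071 0.004] z [ 0.071 -0.997 -0.002]
  turn to 273.1 rotvec frac [ 0.012 -0.001 -0.002]
   shift frac cur axes [ 0.078   0.0003 -0.0004]  after turn axes [ 0.078   0.0005 -0.0006]
```

View pics/s1.png

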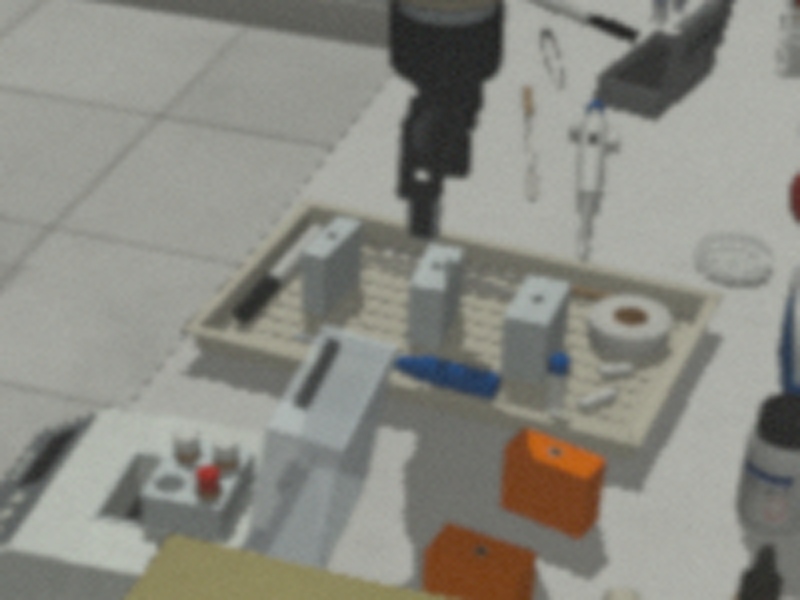

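View pics/t1.png

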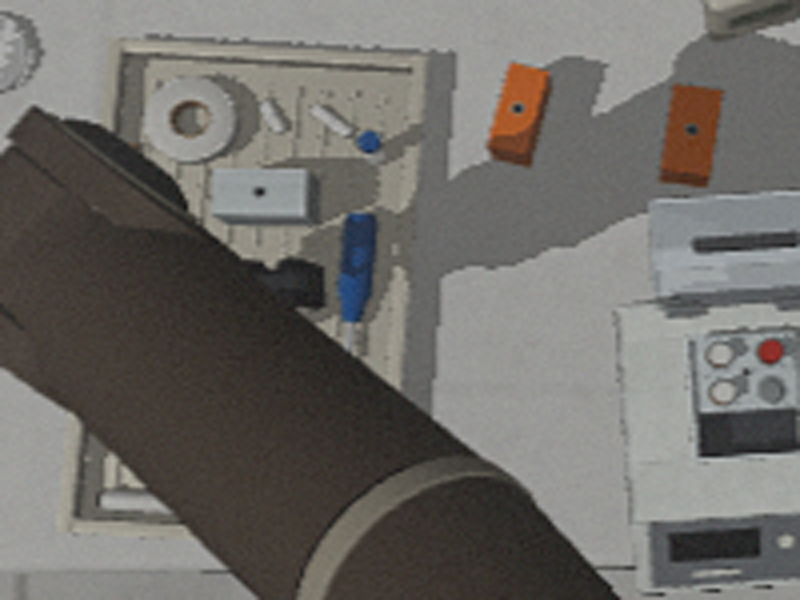

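```bash
python3 - <<'E'
from h import *
d=load("s1.npz");c=cloud(d)
for v in range(124,146): print(v,[tuple((c[v,u]*1000).round(0).astype(int)) for u in (324,326,328)])
E
```

```text
124 [(np.int64(524), np.int64(258), np.int64(188)), (np.int64(530), np.int64(255), np.int64(191)), (np.int64(535), np.int64(256), np.int64(191))]
125 [(np.int64(525), np.int64(253), np.int64(188)), (np.int64(529), np.int64(257), np.int64(186)), (np.int64(534), np.int64(258), np.int64(187))]
126 [(np.int64(432), np.int64(549), np.int64(2)), (np.int64(437), np.int64(556), np.int64(-1)), (np.int64(535), np.int64(255), np.int64(186))]
127 [(np.int64(433), np.int64(546), np.int64(0)), (np.int64(437), np.int64(555), np.int64(-4)), (np.int64(535), np.int64(257), np.int64(182))]
128 [(np.int64(519), np.int64(273), np.int64(167)), (np.int64(525), np.int64(273), np.int64(168)), (np.int64(535), np.int64(256), np.int64(180))]
129 [(np.int64(523), np.int64(260), np.int64(172)), (np.int64(527), np.int64(265), np.int64(170)), (np.int64(535), np.int64(256), np.int64(177))]
130 [(np.int64(525), np.int64(255), np.int64(172)), (np.int64(532), np.int64(251), np.int64(176)), (np.int64(535), np.int64(256), np.int64(174))]
131 [(np.int64(524), np.int64(258), np.int64(167)), (np.int64(532), np.int64(251), n
[... 1401 characters left out ...]
nt64(270), np.int64(129)), (np.int64(526), np.int64(272), np.int64(129)), (np.int64(530), np.int64(278), np.int64(126))]
142 [(np.int64(522), np.int64(267), np.int64(128)), (np.int64(527), np.int64(270), np.int64(127)), (np.int64(531), np.int64(274), np.int64(126))]
143 [(np.int64(519), np.int64(277), np.int64(118)), (np.int64(525), np.int64(277), np.int64(119)), (np.int64(529), np.int64(281), np.int64(118))]
144 [(np.int64(473), np.int64(426), np.int64(15)), (np.int64(525), np.int64(277), np.int64(116)), (np.int64(530), np.int64(279), np.int64(116))]
145 [(np.int64(473), np.int64(425), np.int64(12)), (np.int64(480), np.int64(425), np.int64(13)), (np.int64(508), np.int64(354), np.int64(63))]
```

>>> jog_arm(plan=[[0.04,0,0,0.012,-0.001,-0.002,1],[0.03,0,0,0,0,0,1],[0.01,0,0,0,0,0,1],[0,0,0,0,0,0,1]])

```text
time: 3.82
position: [0.5232, 0.3309, 0.2232]
tcp_rot: [0.494, 0.512, -0.479, 0.515]
force: [-0.1, 0.1, -0.6]
width: 1.0
```

```bash
python3 - <<'E'
from st import *
goal([.5187,.3275,.211],93.1,1)
E
```

```text
t 3.83 pos [0.5232 0.3309 0.2232] w 1.0 F [-0.1  0.1 -0.6] q [-0.34  0.64 -0.43  1.76  0.35  0.8  -2.45]
axes x [ 0.018  0.012 -1.   ] y [0.998 0.054 0.019] z [ 0.054 -0.998 -0.011]
  turn to 273.1 rotvec frac [-0.    -0.007 -0.012]
   shift frac cur axes [ 0.0151 -0.0061  0.0042]  after turn axes [ 0.0153 -0.0058  0.004 ]
```

>>> jog_arm(plan=[[0.005,-0.006,0.004,0,-0.007,-0.012,1],[0.01,0,0,0,0,0,1],[0,0,0,0,0,0,1]])

```text
time: 4.2
position: [0.5191, 0.3278, 0.2133]
tcp_rot: [0.487, 0.513, -0.485, 0.514]
force: [0.8, -0.3, 0.5]
width: 1.003
```

```bash
python3 - <<'E'
from st import *
goal([.5187,.3275,.211],93.1,1)
E
```

```text
t 4.2 pos [0.5191 0.3278 0.2133] w 1.003 F [ 0.8 -0.3  0.5] q [-0.34  0.65 -0.43  1.77  0.36  0.8  -2.45]
axes x [ 0.003  0.002 -1.   ] y [0.999 0.054 0.003] z [ 0.054 -0.999 -0.001]
  turn to 273.1 rotvec frac [-0.    -0.001 -0.002]
   shift frac cur axes [ 0.0029 -0.0005  0.0004]  after turn axes [ 0.0029 -0.0005  0.0004]
```

>>> jog_arm(plan=[[0.003,-0.001,0,0,0,-0.002,1],[0,0,0,0,0,0,-1],[0,0,0,0,0,0,-1],[0,0,0,0,0,0,-1],[0,0,0,0,0,0,-1],[0,0,0,0,0,0,-1],[0,0,0,0,0,0,-1]], newtons=60)

```text
time: 5.08
position: [0.5185, 0.3281, 0.2114]
tcp_rot: [0.487, 0.514, -0.486, 0.513]
force: [0.7, 0.4, 0.5]
width: 0.69
```

```bash
python3 - <<'E'
from st import *
goal([.5187,.3275,.36],93.1,1)
E
```

```text
t 5.08 pos [0.5185 0.3281 0.2114] w 0.69 F [0.7 0.4 0.5] q [-0.34  0.65 -0.43  1.77  0.36  0.8  -2.45]
axes x [ 0.     0.002 -1.   ] y [0.999 0.054 0.   ] z [ 0.054 -0.999 -0.002]
  turn to 273.1 rotvec frac [ 0.    -0.001 -0.   ]
   shift frac cur axes [-0.1858  0.0003  0.0004]  after turn axes [-0.1858  0.0002  0.0008]
```

>>> jog_arm(plan=[[-0.02,0,0,0,0,0,-1],[-0.05,0,0,0,0,0,-1],[-0.06,0,0,0,0,0,-1],[-0.06,0,0,0,0,0,-1],[0,0,0,0,0,0,-1]])

```text
time: 5.7
position: [0.5177, 0.3277, 0.3704]
tcp_rot: [0.486, 0.514, -0.486, 0.513]
force: [-0.1, -0.0, -2.3]
width: 0.691
```

```bash
python3 - <<'E'
from st import *
goal([.4364,.0080,.36],93.4,1)
E
```

```text
t 5.7 pos [0.5177 0.3277 0.3704] w 0.691 F [-0.1 -0.  -2.3] q [-0.28  0.47 -0.5   1.64  0.24  1.09 -2.36]
axes x [-0.002  0.001 -1.   ] y [ 0.998  0.055 -0.002] z [ 0.055 -0.998 -0.002]
  turn to 273.4 rotvec frac [-0.003 -0.001  0.001]
   shift frac cur axes [ 0.0126 -0.1234  0.3934]  after turn axes [ 0.013  -0.1251  0.3928]
```

Lifted, and Fz -2.3 N matches the weight. Next, over to the gap.

>>> jog_arm(plan=[[0,-0.01,0.032,-0.003,0,0,-1],[0,-0.02,0.064,0,0,0,-1],[0,-0.02,0.064,0,0,0,-1],[0,-0.02,0.064,0,0,0,-1],[0,-0.02,0.064,0,0,0,-1],[0,-0.015,0.048,0,0,0,-1],[0,-0.01,0.032,0,0,0,-1],[0,0,0,0,0,0,-1]])

```text
time: 6.7
position: [0.4368, 0.0181, 0.367]
tcp_rot: [0.483, 0.517, -0.487, 0.512]
force: [0.4, 0.9, -2.5]
width: 0.69
```

```bash
python3 - <<'E'
from st import *
goal([.4364,.0080,.36],93.4,1)
E
```

```text
t 6.7 pos [0.4368 0.0181 0.367 ] w 0.69 F [ 0.4  0.9 -2.5] q [ 0.25  0.17 -0.44  2.05  0.08  0.95 -1.75]
axes x [-0.009 -0.    -1.   ] y [ 0.998  0.06  -0.009] z [ 0.06  -0.998 -0.001]
  turn to 273.4 rotvec frac [ 0.    -0.     0.006]
   shift frac cur axes [ 0.0088 -0.0011  0.0126]  after turn axes [ 0.0088 -0.0012  0.0126]
```

>>> jog_arm(plan=[[0.01,-0.001,0.0126,0,0,0.006,-1],[0.04,0,0,0,0,0,-1],[0.04,0,0,0,0,0,-1],[0,0,0,0,0,0,-1],[0,0,0,0,0,0,-1]])

```text
time: 7.32
position: [0.4374, 0.0096, 0.2927]
tcp_rot: [0.485, 0.515, -0.482, 0.517]
force: [-1.8, -0.6, 7.4]
width: 0.685
```

```bash
python3 - <<'E'
from st import *
import cv2
goal([.4364,.0080,.285],93.4,1)
d=r.get_image("scene"); np.savez("s2.npz",**d)
cv2.imwrite("pics/s2.png",cv2.resize(d["img"][140:270,200:360,::-1],None,fx=5,fy=4.6,interpolation=cv2.INTER_CUBIC))
d=r.get_image("top"); np.savez("t2.npz",**d)
cv2.imwrite("pics/t2.png",cv2.resize(d["img"][150:310,260:460,::-1],None,fx=4,fy=3.75,interpolation=cv2.INTER_CUBIC))
E
```

```text
t 7.33 pos [0.4374 0.0096 0.2927] w 0.685 F [-1.8 -0.6  7.4] q [ 0.23  0.27 -0.42  2.13  0.16  0.76 -1.79]
axes x [ 0.004  0.001 -1.   ] y [0.998 0.065 0.004] z [ 0.065 -0.998 -0.001]
  turn to 273.4 rotvec frac [ 0.004 -0.001 -0.003]
   shift frac cur axes [ 0.0097 -0.0014  0.002 ]  after turn axes [ 0.0097 -0.0014  0.002 ]
```

View pics/s2.png

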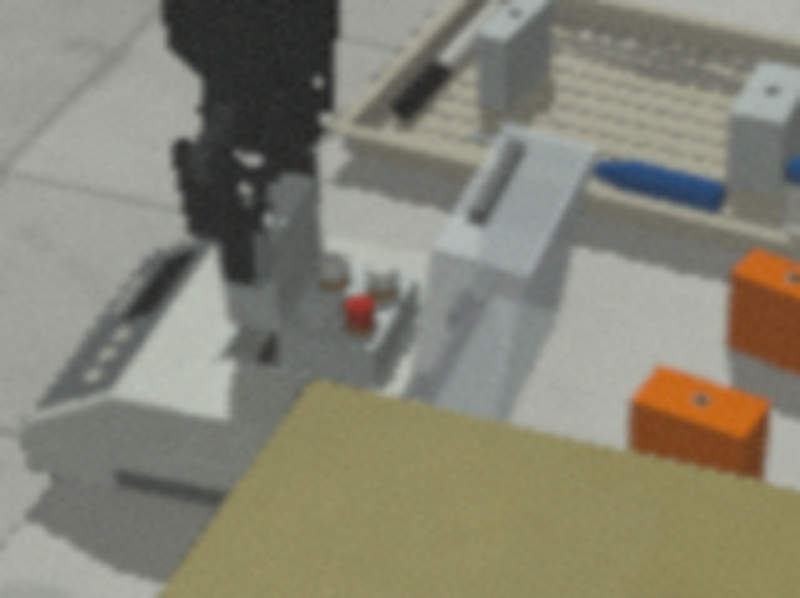

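View pics/t2.png

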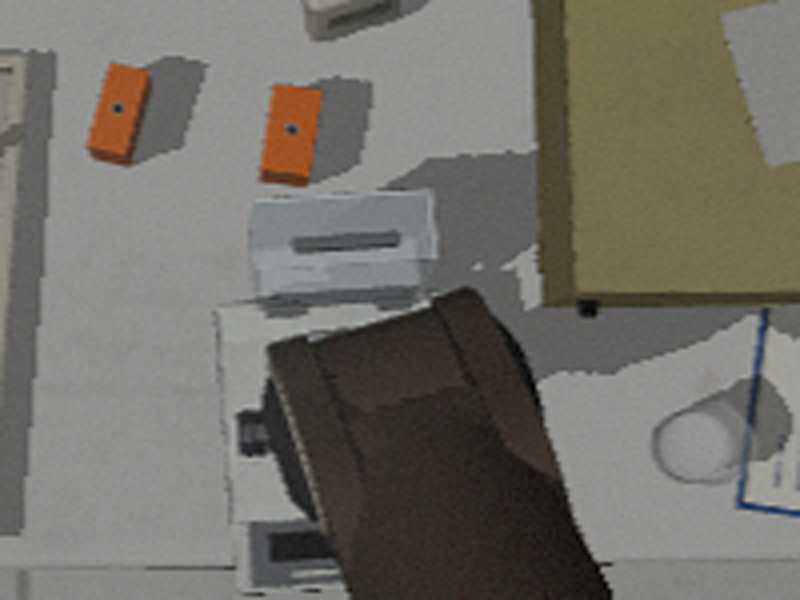

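>>> jog_arm(plan=[[-0.013,-0.002,0.002,0.004,-0.001,-0.003,-1],[0,0,0,0,0,0,-1],[0,0,0,0,0,0,-1]])

```text
time: 7.8
position: [0.4357, 0.0079, 0.3044]
tcp_rot: [0.485, 0.514, -0.485, 0.515]
force: [0.3, -0.3, -2.3]
width: 0.688
```

```bash
python3 - <<'E'
from st import *
from h import *
goal([.4364,.0080,.285],93.4,1)
d=r.get_image("scene"); np.savez("s3.npz",**d); 
cv2.imwrite("pics/s3.png",cv2.resize(d["img"][165:235,225:305,::-1],None,fx=10,fy=8.5,interpolation=cv2.INTER_CUBIC))
E
```

```text
t 7.8 pos [0.4357 0.0079 0.3044] w 0.688 F [ 0.3 -0.3 -2.3] q [ 0.24  0.25 -0.42  2.12  0.14  0.79 -1.78]
axes x [ 0. -0. -1.] y [0.998 0.058 0.   ] z [ 0.058 -0.998  0.   ]
  turn to 273.4 rotvec frac [-0.001  0.    -0.   ]
   shift frac cur axes [ 0.0242  0.0009 -0.0001]  after turn axes [ 0.0242  0.0009 -0.    ]
```

View pics/s3.png

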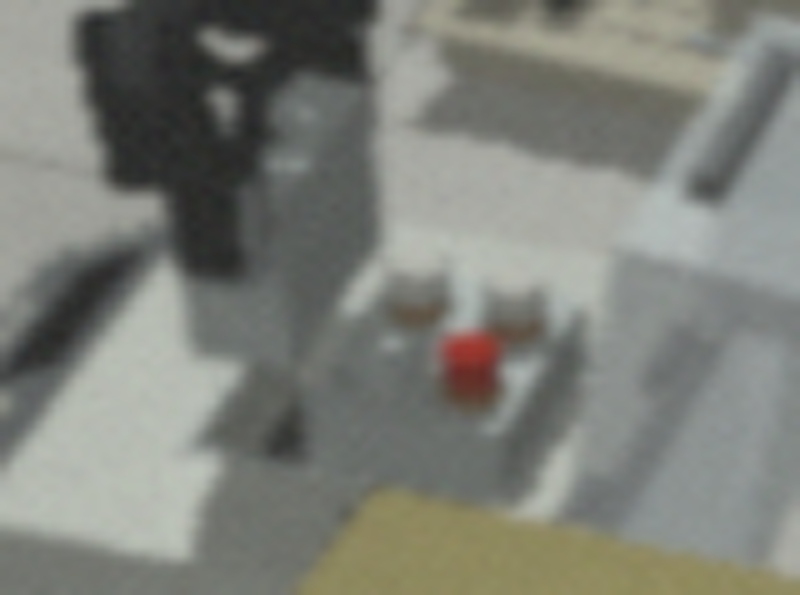

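>>> jog_arm(plan=[[0.01,0,0,0,0,0,-1],[0.01,0,0,0,0,0,-1],[0,0,0,0,0,0,-1]])

```text
time: 8.22
position: [0.4355, 0.0078, 0.2868]
tcp_rot: [0.485, 0.514, -0.485, 0.514]
force: [-0.1, -0.1, -2.7]
width: 0.69
```

```bash
python3 - <<'E'
from st import *
goal([.4361,.0080,.279],93.4,1)
E
```

```text
t 8.22 pos [0.4355 0.0078 0.2868] w 0.69 F [-0.1 -0.1 -2.7] q [ 0.23  0.28 -0.41  2.14  0.16  0.75 -1.8 ]
axes x [-0. -0. -1.] y [ 0.998  0.058 -0.   ] z [ 0.058 -0.998  0.   ]
  turn to 273.4 rotvec frac [-0.001  0.     0.   ]
   shift frac cur axes [ 0.0097  0.0007 -0.0002]  after turn axes [ 0.0097  0.0007 -0.0001]
```

>>> jog_arm(plan=[[0.005,0.0007,0,0,0,0,-1],[0.005,0,0,0,0,0,-1],[0.005,0,0,0,0,0,-1],[0,0,0,0,0,0,-1]])

```text
time: 8.72
position: [0.4362, 0.008, 0.2737]
tcp_rot: [0.485, 0.515, -0.485, 0.514]
force: [-0.9, 0.2, -2.5]
width: 0.686
```

```bash
python3 - <<'E'
from st import *
goal([.4361,.0080,.26],93.4,1)
E
```

```text
t 8.72 pos [0.4362 0.008  0.2737] w 0.686 F [-0.9  0.2 -2.5] q [ 0.22  0.3  -0.41  2.15  0.18  0.72 -1.82]
axes x [-0.001 -0.    -1.   ] y [ 0.998  0.059 -0.001] z [ 0.059 -0.998 -0.   ]
  turn to 273.4 rotvec frac [-0.    -0.     0.001]
   shift frac cur axes [ 0.0171 -0.0001 -0.0001]  after turn axes [ 0.0171 -0.0001 -0.0001]
```

>>> jog_arm(plan=[[0.005,0,0,0,0,0,-1],[0.005,0,0,0,0,0,-1],[0,0,0,0,0,0,-1]])

```text
time: 9.1
position: [0.4362, 0.0079, 0.2653]
tcp_rot: [0.485, 0.515, -0.485, 0.514]
force: [0.1, 0.3, -2.8]
width: 0.69
```

```bash
python3 - <<'E'
from st import *
goal([.4361,.0080,.2455],93.4,1)
E
```

```text
t 9.1 pos [0.4362 0.0079 0.2653] w 0.69 F [ 0.1  0.3 -2.8] q [ 0.21  0.32 -0.4   2.16  0.19  0.7  -1.83]
axes x [-0. -0. -1.] y [ 0.998  0.059 -0.   ] z [ 0.059 -0.998  0.   ]
  turn to 273.4 rotvec frac [-0.  0.  0.]
   shift frac cur axes [ 0.0247 -0.0002 -0.0001]  after turn axes [ 0.0247 -0.0002 -0.0001]
```

Clean entry: the force reads only the block's weight. Continuing down.

>>> jog_arm(plan=[[0.006,0,0,0,0,0,-1],[0.006,0,0,0,0,0,-1],[0.006,0,0,0,0,0,-1],[0.004,0,0,0,0,0,-1],[0.002,0,0,0,0,0,-1],[0,0,0,0,0,0,-1]])

```text
time: 9.85
position: [0.4363, 0.008, 0.2446]
tcp_rot: [0.485, 0.515, -0.485, 0.514]
force: [-0.5, 0.2, -3.1]
width: 0.688
```

```bash
python3 - <<'E'
from st import *
import cv2
goal([.4361,.0080,.2444],93.4,1)
d=r.get_image("scene"); np.savez("s4.npz",**d)
cv2.imwrite("pics/s4.png",cv2.resize(d["img"][165:235,225:305,::-1],None,fx=10,fy=8.5,interpolation=cv2.INTER_CUBIC))
E
```

```text
t 9.85 pos [0.4363 0.008  0.2446] w 0.688 F [-0.5  0.2 -3.1] q [ 0.2   0.35 -0.39  2.17  0.22  0.65 -1.85]
axes x [-0.001 -0.    -1.   ] y [ 0.998  0.059 -0.001] z [ 0.059 -0.998  0.   ]
  turn to 273.4 rotvec frac [-0.001  0.     0.   ]
   shift frac cur axes [ 0.0002 -0.0002 -0.0001]  after turn axes [ 0.0002 -0.0002 -0.0001]
```

View pics/s4.png

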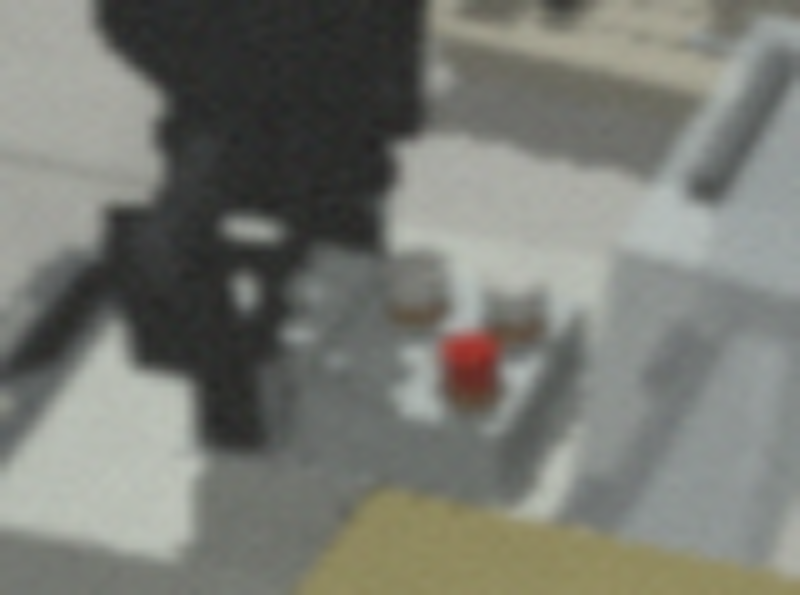

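>>> jog_arm(plan=[[0.002,0,0,0,0,0,-1],[0.002,0,0,0,0,0,-1],[0,0,0,0,0,0,-1]])

```text
time: 10.28
position: [0.4364, 0.008, 0.2415]
tcp_rot: [0.485, 0.514, -0.485, 0.514]
force: [-0.7, 0.3, -2.5]
width: 0.687
```

>>> jog_arm(plan=[[0.0015,0,0,0,0,0,-1],[0,0,0,0,0,0,-1]])

```text
time: 10.52
position: [0.4366, 0.0081, 0.241]
tcp_rot: [0.485, 0.514, -0.485, 0.515]
force: [-1.2, -0.0, -1.8]
width: 0.688
```

>>> jog_arm(plan=[[0.002,-0.0002,0,0,0,0,-1],[0.001,0,0,0,0,0,-1],[0,0,0,0,0,0,-1]])

```text
time: 10.9
position: [0.4364, 0.0084, 0.2411]
tcp_rot: [0.485, 0.514, -0.485, 0.515]
force: [-0.9, 0.4, -2.8]
width: 0.688
```

```bash
python3 - <<'E'
from h import *
from workcell import r
d=r.get_image("scene"); np.savez("s5.npz",**d);c=cloud(d)
print(r.sense()["position"],r.sense()["force"])
# finger -y tip: lowest dark points
g=d["img"].mean(2); m=(g<60); sub=np.zeros_like(m); sub[200:225,240:256]=1
ys,xs=np.where(m&sub)
for v in range(208,224): 
    k=ys==v
    if k.any(): print(v,np.median(c[v,xs[k]],0).round(4),k.sum())
E
```

```text
[0.43643855 0.00838879 0.24098333] [-1.33106346  0.64634091  1.71114787]
208 [ 0.4484 -0.0517  0.1281] 11
209 [ 0.4486 -0.0525  0.1266] 7
210 [ 0.4485 -0.0509  0.122 ] 6
211 [ 0.4449 -0.0353  0.1045] 6
212 [ 0.4423 -0.0354  0.1027] 5
213 [ 0.442  -0.0346  0.0982] 5
214 [ 0.4415 -0.0348  0.0957] 5
215 [ 0.4415 -0.0339  0.0929] 5
216 [ 0.4413 -0.0344  0.0901] 5
217 [ 0.4409 -0.0327  0.0847] 4
218 [ 0.4433 -0.0353  0.0844] 3
```

```bash
python3 - <<'E'
from h import *
d=load("s5.npz");c=cloud(d)
th=np.radians(3.4);R2=np.array([[np.cos(th),np.sin(th)],[-np.sin(th),np.cos(th)]])
L=(c[...,:2]-[.4404,.0082])@R2.T
x,y,z=L[...,0],L[...,1],c[...,2]
m=(abs(y)<.029)&(z>.085)&(z<.112)
for a in np.arange(-.02,.014,.004):
    k=m&(x>a)&(x<=a+.004)
    if k.sum()>3: print("x",a.round(3),k.sum(),np.percentile(z[k],[5,50,95]).round(4))
k=m&(x>.03)&(x<.055)&(z<.1);print("tube",k.sum(),np.median(z[k]))
cv2.imwrite("pics/s5.png",cv2.resize(d["img"][175:225,235:295,::-1],None,fx=13,fy=12,interpolation=cv2.INTER_CUBIC))
E
```

```text
x -0.008 17 [0.0941 0.0967 0.1107]
x -0.004 19 [0.0939 0.0963 0.11  ]
x 0.0 26 [0.0942 0.0961 0.103 ]
x 0.004 36 [0.0913 0.0956 0.1   ]
x 0.008 20 [0.0936 0.0953 0.0971]
x 0.012 32 [0.0864 0.0951 0.1074]
tube 111 0.09560836292872854
```

View pics/s5.png

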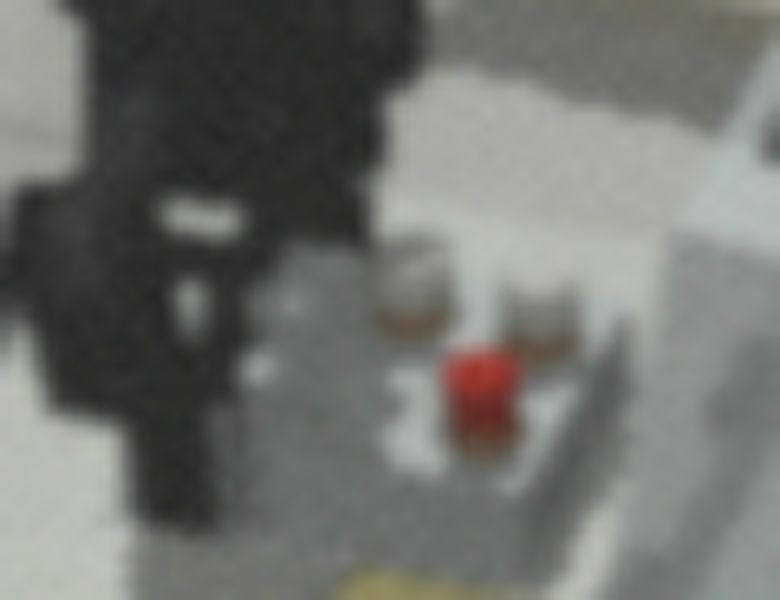

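>>> jog_arm(plan=[[0,0,0,0,0,0,1],[0,0,0,0,0,0,1],[0,0,0,0,0,0,1],[0,0,0,0,0,0,1],[-0.01,0,0,0,0,0,1],[-0.04,0,0,0,0,0,1],[-0.06,0,0,0,0,0,1],[-0.06,0,0,0,0,0,1],[0,0,0,0,0,0,1]])

```text
time: 12.08
position: [0.4367, 0.009, 0.3828]
tcp_rot: [0.485, 0.514, -0.484, 0.516]
force: [-0.6, -0.2, -0.7]
width: 0.998
```

```bash
python3 - <<'E'
from st import *
import cv2
goal([.4361,.0080,.40],93.4,1)
d=r.get_image("scene"); np.savez("s6.npz",**d)
cv2.imwrite("pics/s6.png",cv2.resize(d["img"][165:235,225:305,::-1],None,fx=10,fy=8.5,interpolation=cv2.INTER_CUBIC))
from h import *
c=cloud(d)
th=np.radians(3.4);R2=np.array([[np.cos(th),np.sin(th)],[-np.sin(th),np.cos(th)]])
L=(c[...,:2]-[.4404,.0082])@R2.T
x,y,z=L[...,0],L[...,1],c[...,2]
m=(abs(y)<.029)&(z>.085)&(z<.104)
for a in np.arange(-.02,.014,.004):
    k=m&(x>a)&(x<=a+.004)
    if k.sum()>3: print("x",a.round(3),k.sum(),np.percentile(z[k],[5,50,95]).round(4), [np.median(z[k&(y<-.01)]).round(4),np.median(z[k&(y>.01)]).round(4)])
k=m&(x>.03)&(x<.055)&(z<.1);print("tube",k.sum(),np.median(z[k]))
E
```

```text
t 12.07 pos [0.4367 0.009  0.3828] w 0.998 F [-0.6 -0.2 -0.7] q [ 0.28  0.14 -0.44  2.03  0.07  0.98 -1.72]
axes x [ 0.003 -0.001 -1.   ] y [0.998 0.06  0.003] z [ 0.06  -0.998  0.001]
  turn to 273.4 rotvec frac [ 0.     0.001 -0.002]
   shift frac cur axes [-0.0215 -0.0007  0.0012]  after turn axes [-0.0215 -0.0008  0.0012]
x -0.016 26 [0.093  0.0951 0.0969] [np.float64(0.0959), np.float64(0.0945)]
x -0.012 24 [0.0926 0.0956 0.0972] [np.float64(0.0956), np.float64(0.0958)]
x -0.008 28 [0.093  0.0955 0.0972] [np.float64(0.094), np.float64(0.0958)]
x -0.004 24 [0.0939 0.0949 0.0963] [np.float64(0.0953), np.float64(0.0949)]
x 0.0 29 [0.0933 0.0959 0.0974] [np.float64(0.096), np.float64(0.0954)]
x 0.004 26 [0.0896 0.0951 0.097 ] [np.float64(0.0947), np.float64(0.0959)]
x 0.008 26 [0.0913 0.0949 0.0967] [np.float64(0.0947), np.float64(0.0954)]
x 0.012 30 [0.0881 0.0942 0.0975] [np.float64(0.0941), np.float64(0.0942)]
tube 114 0.09554723446795366
```

View pics/s6.png

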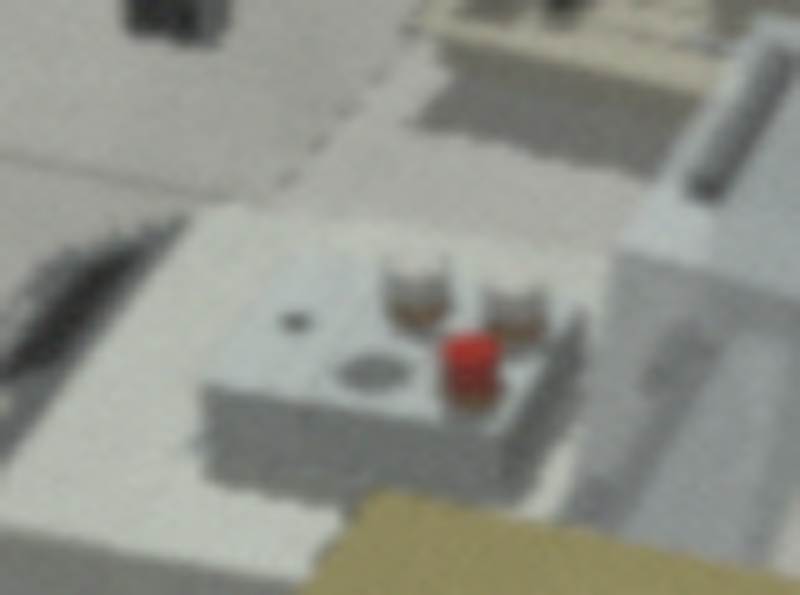

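>>> jog_arm(plan=[[-0.04,0,0,0,0,0,-1],[0,0,0,0,0,0,-1],[0,0.04,0,0,0,0,-1],[0,0.06,0,0,0,0,-1],[0,0.06,0,0,0,0,-1],[0,0.06,0,0,0,0,-1],[0,0.03,0,0,0,0,-1],[0,0,0,0,0,0,-1]])

```text
time: 13.12
position: [0.638, 0.0202, 0.3974]
tcp_rot: [0.479, 0.519, -0.491, 0.51]
force: [-0.3, -0.1, -0.1]
width: -0.001
```

```bash
python3 - <<'E'
from st import *
from h import *
goal([.62,.0188,.313],93.4,1)
c=cloud(load("top0.npz")); reg=c[195:240,315:380].reshape(-1,3); reg=reg[(reg[:,2]>.1)]
th=np.radians(3.4); hx=(reg[:,:2]-[.4404,.0082])@[np.cos(th),np.sin(th)]
for a in np.arange(.08,.15,.006):
    k=(hx>a)&(hx<a+.006); 
    if k.any(): print(a.round(3),k.sum(),np.percentile(reg[k,2],[10,50,90]).round(3))
E
```

```text
t 13.12 pos [0.638  0.0202 0.3974] w -0.001 F [-0.3 -0.1 -0.1] q [ 0.17  0.48 -0.4   1.54  0.19  1.18 -1.78]
axes x [-0.02  -0.003 -1.   ] y [ 0.998  0.059 -0.021] z [ 0.06  -0.998  0.002]
  turn to 273.4 rotvec frac [0.    0.001 0.014]
   shift frac cur axes [ 0.1059 -0.0203  0.0003]  after turn axes [ 0.1055 -0.0225  0.0005]
0.08 8 [0.105 0.113 0.12 ]
0.086 17 [0.116 0.139 0.158]
0.092 90 [0.168 0.185 0.189]
0.098 123 [0.182 0.185 0.189]
0.104 123 [0.182 0.19  0.195]
0.11 109 [0.181 0.183 0.192]
0.116 125 [0.179 0.182 0.185]
0.122 119 [0.178 0.181 0.184]
0.128 121 [0.177 0.18  0.183]
0.134 78 [0.177 0.179 0.182]
```

>>> jog_arm(plan=[[0,-0.01,0,0,0,0.014,-1],[0.04,-0.01,0,0,0,0,-1],[0.04,0,0,0,0,0,-1],[0.03,0,0,0,0,0,-1],[0,0,0,0,0,0,-1]])

```text
time: 13.75
position: [0.614, 0.0186, 0.3061]
tcp_rot: [0.484, 0.514, -0.485, 0.516]
force: [0.3, 0.3, -0.3]
width: -0.003
```

```bash
python3 - <<'E'
from st import *
import cv2
goal([.60,.0177,.313],93.4,1)
d=r.get_image("scene")
cv2.imwrite("pics/s7.png",cv2.resize(d["img"][140:270,200:360,::-1],None,fx=5,fy=4.6,interpolation=cv2.INTER_CUBIC))
E
```

```text
t 13.75 pos [0.614  0.0186 0.3061] w -0.003 F [ 0.3  0.3 -0.3] q [ 0.17  0.52 -0.39  1.71  0.24  0.96 -1.82]
axes x [-0.    -0.003 -1.   ] y [ 0.998  0.061 -0.   ] z [ 0.061 -0.998  0.003]
  turn to 273.4 rotvec frac [0.001 0.002 0.   ]
   shift frac cur axes [-0.0087 -0.0175  0.0001]  after turn axes [-0.0087 -0.0175  0.0001]
```

View pics/s7.png

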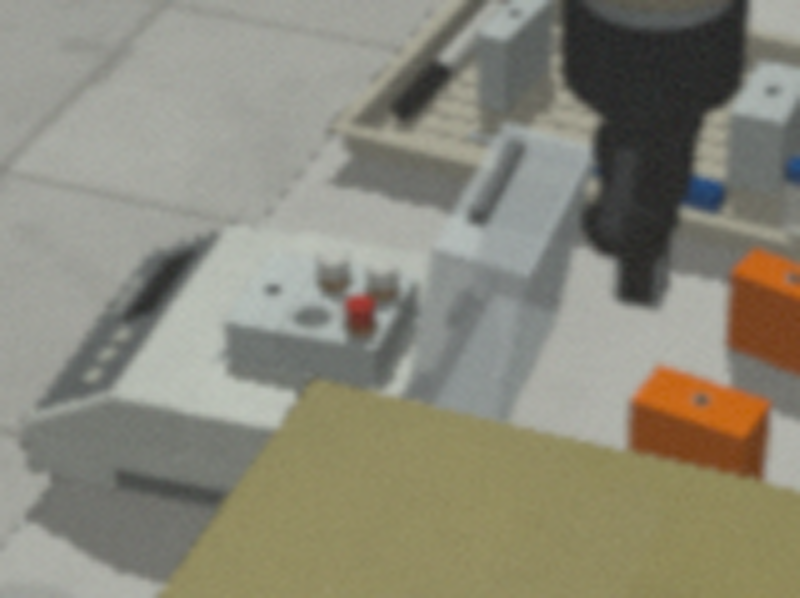

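>>> jog_arm(plan=[[-0.01,-0.01,0,0,0,0,-1],[0,-0.015,0,0,0,0,-1],[0,-0.015,0,0,0,0,-1],[0,-0.015,0,0,0,0,-1],[0,-0.015,0,0,0,0,-1],[0,-0.015,0,0,0,0,-1]])

```text
time: 14.55
position: [0.5464, 0.0152, 0.3244]
tcp_rot: [0.49, 0.508, -0.479, 0.522]
force: [3.1, 0.4, 4.2]
width: 0.0
```

```bash
python3 - <<'E'
from st import *
import cv2
goal([.50,.0117,.313],93.4,1)
d=r.get_image("scene")
cv2.imwrite("pics/s8.png",cv2.resize(d["img"][140:270,200:360,::-1],None,fx=5,fy=4.6,interpolation=cv2.INTER_CUBIC))
E
```

```text
t 14.55 pos [0.5464 0.0152 0.3244] w 0.0 F [3.1 0.4 4.2] q [ 0.21  0.39 -0.42  1.87  0.21  0.9  -1.81]
axes x [ 0.025 -0.002 -1.   ] y [0.998 0.06  0.025] z [ 0.06  -0.998  0.003]
  turn to 273.4 rotvec frac [ 0.001  0.002 -0.016]
   shift frac cur axes [ 0.0128 -0.0585  0.0008]  after turn axes [ 0.0143 -0.0581  0.0009]
```

View pics/s8.png

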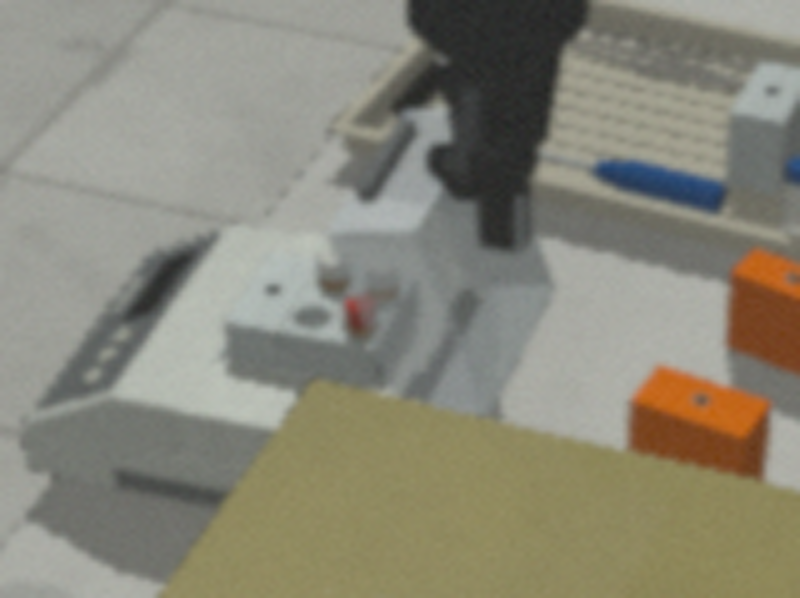

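>>> jog_arm(plan=[[0,-0.015,0,0,0,-0.008,-1],[0,-0.015,0,0,0,-0.008,-1],[0.002,-0.015,0,0,0,-0.004,-1],[0.002,-0.015,0,0,0,-0.004,-1],[0,0,0,0,0,0,-1]])

```text
time: 15.22
position: [0.4925, 0.0118, 0.3194]
tcp_rot: [0.479, 0.518, -0.491, 0.511]
force: [0.1, 0.9, 0.6]
width: 0.001
```

```bash
python3 - <<'E'
from st import *
import cv2
goal([.44,.0082,.313],93.4,1)
d=r.get_image("scene")
cv2.imwrite("pics/s9.png",cv2.resize(d["img"][140:270,200:360,::-1],None,fx=5,fy=4.6,interpolation=cv2.INTER_CUBIC))
E
```

```text
t 15.22 pos [0.4925 0.0118 0.3194] w 0.001 F [0.1 0.9 0.6] q [ 0.23  0.33 -0.43  1.98  0.18  0.89 -1.8 ]
axes x [-0.019 -0.005 -1.   ] y [ 0.998  0.06  -0.019] z [ 0.06  -0.998  0.004]
  turn to 273.4 rotvec frac [0.001 0.003 0.013]
   shift frac cur axes [ 0.0093 -0.0656  0.0005]  after turn axes [ 0.0081 -0.0658  0.0006]
```

View pics/s9.png

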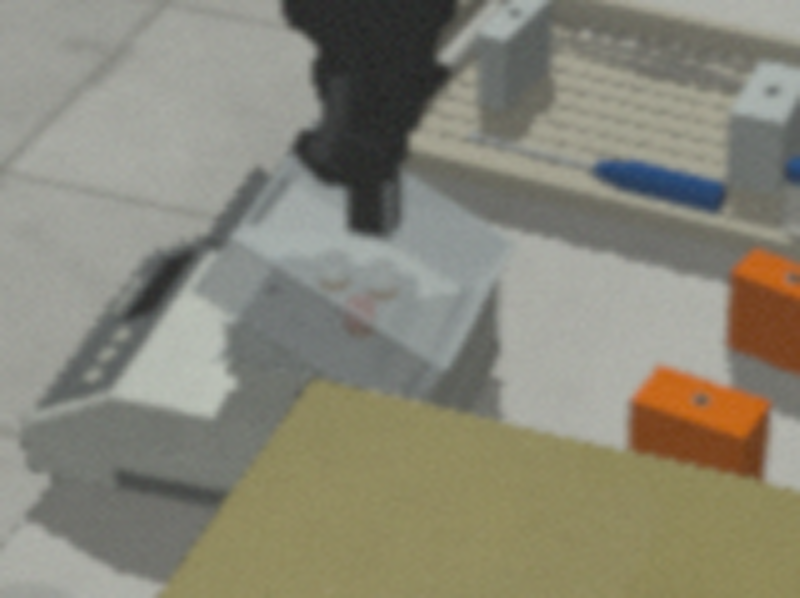

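>>> jog_arm(plan=[[0,-0.012,0,0,0,0.008,-1],[0,-0.012,0,0,0,0.004,-1],[0.002,-0.012,0,0,0,0,-1],[0.002,-0.012,0,0,0,0,-1],[0.002,-0.012,0,0,0,0,-1],[0,0,0,0,0,0,-1]])

```text
time: 16.02
position: [0.4416, 0.0087, 0.3144]
tcp_rot: [0.484, 0.514, -0.486, 0.516]
force: [-0.6, -0.1, 0.5]
width: 0.0
```

```bash
python3 - <<'E'
from st import *
import cv2
goal([.435,.0082,.2895],93.4,1)
d=r.get_image("scene")
cv2.imwrite("pics/s10.png",cv2.resize(d["img"][140:270,200:360,::-1],None,fx=5,fy=4.6,interpolation=cv2.INTER_CUBIC))
E
```

```text
t 16.02 pos [0.4416 0.0087 0.3144] w 0.0 F [-0.6 -0.1  0.5] q [ 0.26  0.25 -0.45  2.1   0.15  0.82 -1.79]
axes x [ 0.001 -0.004 -1.   ] y [0.998 0.06  0.   ] z [ 0.06  -0.998  0.004]
  turn to 273.4 rotvec frac [ 0.001  0.003 -0.   ]
   shift frac cur axes [ 0.0312 -0.0083  0.    ]  after turn axes [ 0.0312 -0.0083  0.0001]
```

View pics/s10.png

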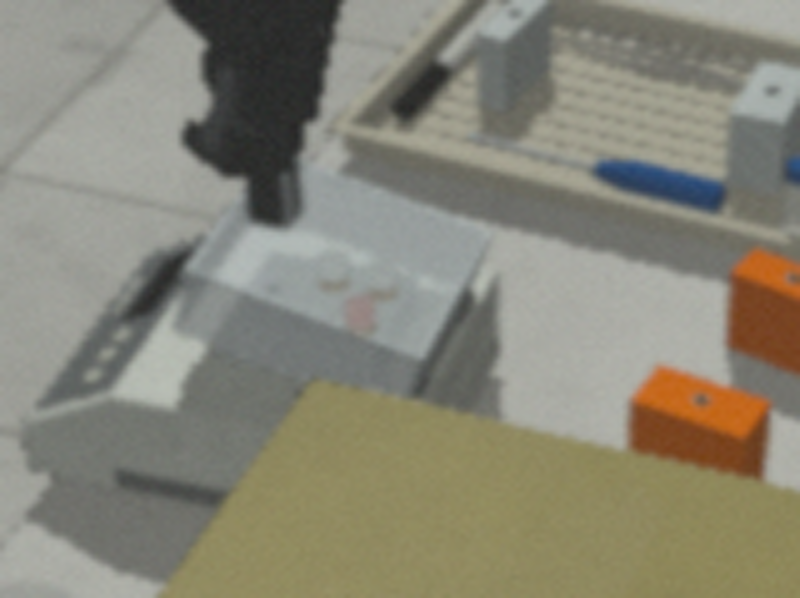

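>>> jog_arm(plan=[[0.006,-0.004,0,0,0,0,-1],[0.006,-0.004,0,0,0,0,-1],[0.005,0,0,0,0,0,-1],[0.005,0,0,0,0,0,-1],[0.004,0,0,0,0,0,-1],[0.003,0,0,0,0,0,-1],[0,0,0,0,0,0,-1]])

```text
time: 16.95
position: [0.4356, 0.0084, 0.2899]
tcp_rot: [0.484, 0.514, -0.486, 0.516]
force: [-2.6, -0.9, 9.3]
width: -0.002
```

```bash
python3 - <<'E'
from st import *
goal([.435,.0082,.2895],93.4,1)
E
```

```text
t 16.95 pos [0.4356 0.0084 0.2899] w -0.002 F [-2.6 -0.9  9.3] q [ 0.25  0.28 -0.44  2.14  0.18  0.76 -1.81]
axes x [-0.    -0.004 -1.   ] y [ 0.998  0.06  -0.001] z [ 0.06  -0.998  0.004]
  turn to 273.4 rotvec frac [0.001 0.003 0.   ]
   shift frac cur axes [ 0.0005 -0.0007  0.0002]  after turn axes [ 0.0005 -0.0007  0.0002]
```

Contact is firm (9 N), so I'll press slightly more, then lift off and look.

>>> jog_arm(plan=[[0.002,0,0,0,0,0,-1],[0.002,0,0,0,0,0,-1]])

```text
time: 17.2
position: [0.4356, 0.0087, 0.2896]
tcp_rot: [0.483, 0.513, -0.486, 0.516]
force: [-11.3, -0.9, 30.9]
width: -0.001
```

>>> jog_arm(plan=[[-0.005,0,0,0,0,0,-1],[-0.03,0,0,0,0,0,-1],[-0.06,0,0,0,0,0,-1],[-0.06,0,0,0,0,0,-1],[0,0,-0.06,0,0,0,-1],[0,0,-0.06,0,0,0,-1],[0,0,-0.06,0,0,0,-1],[0,0,-0.06,0,0,0,-1],[0,0,0,0,0,0,-1]])

```text
time: 18.32
position: [0.4255, 0.2063, 0.4178]
tcp_rot: [0.487, 0.512, -0.485, 0.516]
force: [-0.4, -1.7, 0.2]
width: 0.002
```

```bash
python3 - <<'E'
from st import *
from h import *
d=r.get_image("top"); c=cloud(d)
cv2.imwrite("pics/t9.png",cv2.resize(d["img"][120:310,170:470,::-1],None,fx=2.6,fy=2.6,interpolation=cv2.INTER_CUBIC))
s=r.get_image("scene")
cv2.imwrite("pics/s11.png",cv2.resize(s["img"][140:270,200:360,::-1],None,fx=5,fy=4.6,interpolation=cv2.INTER_CUBIC))
th=np.radians(3.4);R2=np.array([[np.cos(th),np.sin(th)],[-np.sin(th),np.cos(th)]])
for dd in (d,s):
    c=cloud(dd);L=(c[...,:2]-[.4404,.0082])@R2.T; x,y,z=L[...,0],L[...,1],c[...,2]
    for a in np.arange(-.035,.08,.015):
        k=(abs(y)<.045)&(x>a)&(x<a+.015)&(z>.105)
        if k.sum()>5: print(a.round(3),k.sum(),np.median(z[k]).round(4))
print(r.sense()["time"],r.sense()["force"])
E
```

```text
-0.035 243 0.1169
-0.02 251 0.1169
-0.005 243 0.1169
0.01 242 0.1168
0.025 244 0.1166
0.04 240 0.1169
0.055 239 0.117
0.07 127 0.1166
-0.035 155 0.1169
-0.02 154 0.1168
-0.005 154 0.1169
0.01 164 0.1167
0.025 160 0.1169
0.04 159 0.1168
0.055 165 0.1169
0.07 130 0.116
18.425 [ 0.0276352  -0.14481318 -0.19353212]
```

View pics/t9.png

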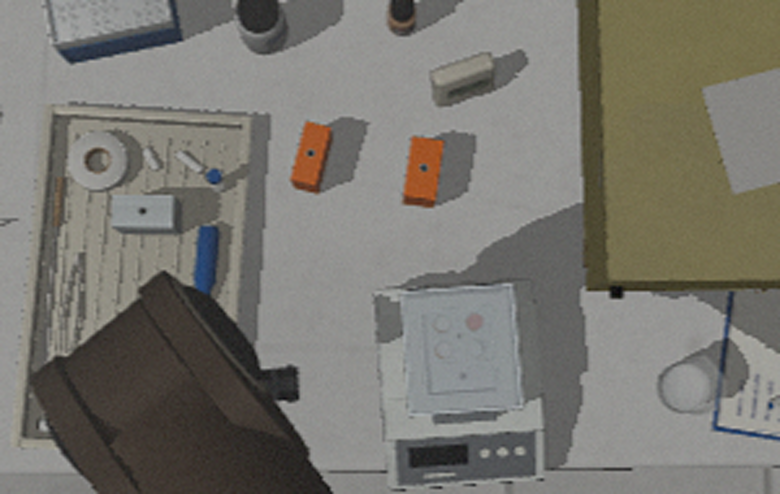

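View pics/s11.png

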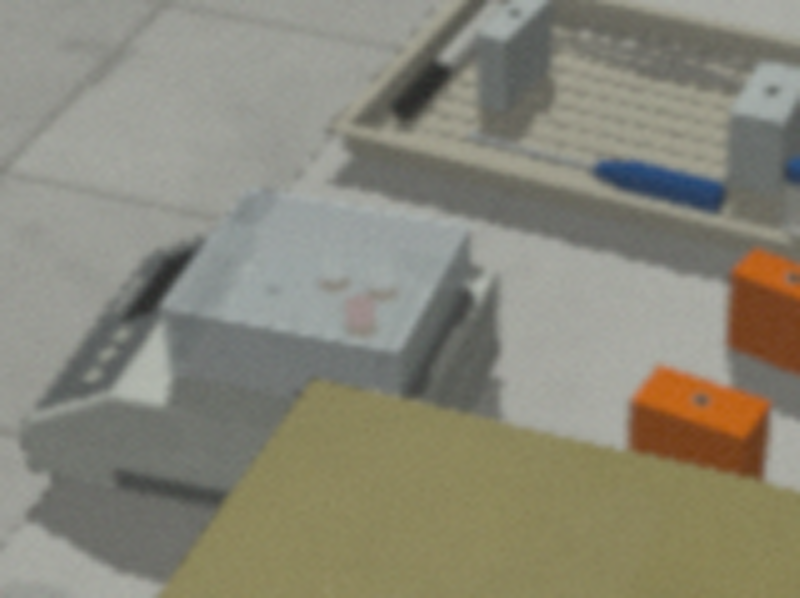

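The cover's top face is level at 116.8 mm in both cameras (closed is about 116.5 mm). The other fillers, timer and beaker are where they were, and the arm touches nothing, so I'm handing in.

```bash
python3 - <<'E'
from workcell import r
print(r.finish_job())
E
```

```text
the job is handed in; nothing more can be done
None
```

I put the 26 mm silver filler (the middle one in the tray) in the heater's gap, closed the clear cover, and handed the job in at about 18.4 s of the 67 s allowed.

**Filler:** on the way down it touched the top edge of the tube block with about 10 N and slid roughly 3.5 mm up in the grip. I raised it, re-centred it and lowered it with no further contact. After release its top measured level at about 95 mm, flush with the tube block, so it is fully home.

**Cover:** I pushed it over from behind and lowered it slowly. Its top face lies level at 116.8 mm in both cameras, where fully closed is about 116.5 mm. I pressed the closed cover briefly with the shut fingertips; the last reading was about 33 N, which is near the 40 N limit but below it.

**Everything else:** in the last pictures the other two fillers were still in the tray, the timer and beaker looked unmoved, and the arm was clear with about zero force on it. I checked the bystanders by eye only and did not measure them again.

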